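# Page the zone whose lamp is green

## Robot

A 7-joint arm with a two-finger parallel gripper is mounted at the origin on the work surface. World frame = base frame: x ahead of the robot, y to its left, z up, the work surface at z = 0. Lengths are in mm, angles in rad, forces in N, time in s.
With the tool pointing down it reaches from about 425 to 950 mm from the base axis. Payload 16.7 kg.
Tool frame: the origin (TCP) lies between the finger pads; the fingertips stand 11 mm ahead of it and the grasp point (between the pads) lies 8 mm behind it; z points along the fingers, y is the direction in which the jaws open and shut (so a half turn about z gives the same grasp; the last joint's range is limited). The gripper opens to 94 mm and grips with 3 to 60 N. Pads are 16 mm wide; open, the fingers measure 119 mm over their backs; the gripper's body (75 mm by 177 mm) begins 78 mm behind the grasp point.
Start: joints at [-1.355, 0.426, 0.074, 1.606, -0.034, 1.111, -0.067], TCP at [241.447, 630.3, 216.467] pointing down, gripper open.
Joint ranges: [-2.85, 2.85], [-0.5, 2.14], [-1.23, 1.37], [0.21, 2.46], [-1.02, 4.16], [0.16, 2.05], [-2.73, 2.73]. Speed limits (rad/s): [1.89, 1.89, 2.39, 2.39, 3.01, 3.01, 3.01].

## Interface

Orientations are given as a unit quaternion [x, y, z, w].
In Python, from plant import arm, optics, ticket, recognise, silhouettes gives the robot as it stands.
- The arm moves only by the tool drive_tool, never from a script. Its argument "motion" is a list of rows, each a list of 2 entries, a list of its own where there are three numbers: the shift along the tool's x, y, z in mm, then the turn, a rotation vector about the tool's x, y, z in rad. A call has exactly 10 rows; each row shifts and turns the commanded pose from where the row before left it, along the tool's axes as they then stand; what a row does not reach is not made up. A row lasts 1/12 s, in which the tool goes at most 41.7 mm and 7.16 degrees, less where a joint would pass 70% of its speed; a pose out of reach is approached as far as the arm can. A call with a gripper value outside its range is refused whole. "jaw" is the gripper command: -1 is fully open, 1 is shut, values between are in proportion, set as the call begins (left out, the last holds). The fingers move at their own pace and stop on an object; the grip force is fixed at half the most. Time passes only in rows, so rows that do not move let the fingers close, or fill a call up. It gives the time, the measured TCP pose, the force and the opening at its end, in the units of the state.
- arm.read_state(): the state, without advancing time (a new reading comes with each control period).
- optics.grab_frame(name): name is "scene" or "top" or "wrist"; returns a dict with "img" (480x640x3 uint8, red, green, blue), "depth" (480x640 float32, mm along the optical axis (not along the pixel's ray), 0 where there is no reading), "intrinsics" (3x3 intrinsics, pixels), "T" (4x4, takes a point from camera to world coordinates). Camera axes: x right, y up, looking along -z (the intrinsics and any distortion apply to the point x, -y, -z); pixel columns grow to the right and rows downward; lengths in mm; the calibration is good to about 2 mm. The wrist camera is an equidistant fisheye: a pixel r from the principal point sees the ray r / f radians off the axis. A picture is of the moment at which its call begins.
- ticket.close_job(): hands the job in, once; it reports no verdict.
Trained networks look in a picture, given as the dict that the camera call returned (one of the last four; its "shot" number tells which), for a name from the list of things; names that differ only in an ending like _2 or _b are one class to them, and where a whole thing is asked for, a point or a joint stands for the part that bears it (a point fixed in the world has none). Each returns a list of dicts, best first, with "score" (0 to 1); they miss things now and then, are a little off and sometimes report something else, mostly with a low value. They report only what shows in the picture. A call takes as long as a camera call.
- recognise(picture, thing): "at" ([column, row] in pixels, amid what is visible of it).
- silhouettes(picture, thing): "region" (480x640 bool, what is visible of it) and "at" ([column, row] in pixels, amid what is visible of it).
The state is a dict: "t": time; "qpos": joint angles; "dq": joint speeds; "tau": joint torques, N m; "position": TCP position; "orientation": TCP orientation; "contact_force": force on the tool from outside, world axes, zero at the start; "wrist_torque": the same for the moment, N m; "finger_gap": opening from 0.0 (shut) to 1.0 (fully open).
Only numpy, scipy, OpenCV 4.12 (cv2) and the standard library are available. Lean on these libraries where they do the work, as an engineer would, in place of code of your own. Each camera call takes 0.05 s, during which the arm holds its last target.

## Task

The page is for the store zone whose lamp is lit green on the paging console: with fingertip friction on its knurled top, turn the zone dial until its white pointer has clicked in at the green lamp, and take the finger off the dial. Only then press the red talk bar fully down and keep it pressed: the program finishes while still holding the bar down. Do not key the talk bar while the dial is at another zone, pick nothing up, and leave the microphone and the other things on the counter undisturbed.

Things in the scene. Friction and masses are not known exactly. Their poses are not given: they have to be found in the camera images.
- console: Low black flat-topped paging console fixed to the counter, 170 mm deep (its x) by 290 wide (its y), deck 50 mm above the counter. Origin: centre of its underside; z up, x away from the operator, y to the operator's left. Place and yaw vary. In its frame (mm): dial axis x 15, y -62; talk bar x -46, y 60; microphone socket x 58, y 118. The bezel ring round the dial is 40 to 46 mm in radius, 53 mm high.
- dial: Zone dial: low black rubber knob, 77 mm across, knurled top and 45-degree bevelled rim, one white pointer stripe; too low to grip, turned by a fingertip pressed on the knurled ring and dragged round. Origin: on its vertical axis, centre of its flat top (34 mm radius), 57 mm above the counter, 4 mm above the bezel; z up, x along the pointer. It sinks up to 2 mm under a push (3 N starts, 8 N bottoms).
- zone (a joint): Dial angle, rad, growing clockwise from above. Click positions 0, 0.524, 1.047, 1.571, 2.094, 2.618 (every 30 degrees), stops just beyond. About 0.03 N m drags it out of a click; past half-way it springs into the next. At 0 the pointer is 1.309 rad anticlockwise of the console's x. Starts at one of the first two clicks (rarely between them), anticlockwise of the green lamp, one to four clicks from it.
- pointer (a point): Point on the line of the dial's white pointer, 55 mm from the dial's axis at the height of the knob's top, so over the ring of lamps; it goes round with the dial and lies over a lamp when the dial has clicked in there.
- lamp_green: The lamp lit green, a round lens 14 mm across, 2 mm high on the deck, 55 mm from the dial's axis; origin at the centre of its underside. Six lamps stand in an arc on the far side of the dial, one at each click position; the other five are dark grey. Which one is green varies.
- talk (a joint): How far the talk bar is pressed, in m: 0 up, 0.005 fully down. Spring return: 1.5 N starts it, 5 N takes it fully down. It counts as keyed beyond 0.002.
- talk_bar: Red talk bar on the console's left near side, 31 mm (console x) by 93 mm (console y), white stripe along it; it moves straight down. Origin: centre of its top, 58 mm above the counter when up; axes as the console's.
- microphone: Gooseneck microphone fixed to the console's far left corner; origin and axes as the console's. A thin dark neck rises at console x 58, y 118 mm to 222 mm above the counter, bending to the left, with a grey foam head (22 mm thick) from x 34, y 190 to x 21, y 222 mm at that height. Not to be touched.
- stapler: Loose blue stapler, 135 x 36 x 56 mm; origin at the centre of its underside, long along its x. Bystander beside the console.
- label_roll: Loose roll of white labels standing on end, 76 mm across, 32 mm high; origin at the centre of its underside. Bystander beside the console.
- stamp: Loose black self-inking hand stamp with a red knob, 62 x 34 mm, 95 mm high; origin at the centre of its underside. Bystander beyond the console.
- toy_box: Loose yellow boxed toy car, 55 (x) x 130 (y) x 80 mm high; origin at the centre of its underside. Bystander beyond the console.

How it is judged:
By the outcome, as a careful person would: the job done as asked, in the order asked, and still so for the second after the job is handed in, while the arm keeps its last pose, push and grip.
It also fails if it takes over 48 s, if anything falls off the work surface, if the arm or the gripper's body presses on something with over 40 N, if the wrist force passes 120 N, or if a joint passes its speed limit or range.

## Working session

There is one attempt and no reset: what is moved stays moved. The work goes in short steps, Python scripts to look and compute and a tool call to move; the robot and the scene stay as the last step left them, time stands still between calls to the robot, and variables do not carry over. Pictures are saved under pics/ and viewed, and the job is handed in when it is done.

Besides the shell and the picture viewer there is one more tool, called after "Emit:" as a command line: name --argument value ..., lists and objects as JSON in quotes. drive_tool: Moves the arm, as the interface text tells. Its arguments: {"type":"object","properties":{"motion":{"type":"array","items":{"type":"array"}},"jaw":{"type":"number"}},"required":["motion"]}

```bash
ls; mkdir -p pics
python3 - <<'E'
from plant import arm, optics
import cv2, numpy as np
print(arm.read_state())
for n in ("scene","top"):
    f=optics.grab_frame(n); cv2.imwrite(f"pics/{n}0.png",f["img"][:,:,::-1]); print(n,f["intrinsics"],f["T"], f.keys())
    np.savez(f"pics/{n}0.npz",img=f["img"],depth=f["depth"],K=f["intrinsics"],T=f["T"])
print(arm.read_state()["t"])
E
```

```text
pics
{'t': 0.0, 'qpos': array([-1.35448848,  0.42670615,  0.07386172,  1.60659997, -0.03409533,
        1.11082432, -0.06710681]), 'dq': array([ 2.58363251e-04,  2.05953617e-03,  1.61888816e-04, -1.18645742e-03,
       -1.65556568e-05,  5.00138266e-04,  5.09042073e-04]), 'tau': array([ 8.74670313e-04, -9.35824800e+01,  3.66653793e+00, -4.54198086e+01,
       -4.90230240e-02,  2.02556112e-02,  1.76423810e-04]), 'position': array([241.33269487, 629.92386635, 215.79629312]), 'orientation': array([ 1.81908423e-01,  9.83315268e-01, -6.35645219e-04, -6.62172353e-05]), 'contact_force': array([0.14619011, 0.05703856, 0.32734583]), 'wrist_torque': array([-0.00444682, -0.01203663,  0.03245353]), 'finger_gap': 0.9989710405891026}
scene [[580.5811765    0.         313.41361521]
 [  0.         580.5811765  233.03179686]
 [  0.           0.           1.        ]] [[ 2.88157688e-02 -7.49124109e-01  6.61802629e-01  1.31303541e+03]
 [ 9.99460936e-01  3.20128807e-02 -7.28104472e-03  3.77726307e+01]
 [-1.57318025e-02  6.61655684e-01  7.49642759e-01  8.57452650e+02]
 [ 0.00000000e+00  0.00000000e+00  0.00000000e+00  1.00000000e+00]] dict_keys(['img', 'depth', 'intrinsics', 'T', 'shot'])
top [[594.00801642   0.         317.6375186 ]
 [  0.         594.00801642 236.28680389]
 [  0.           0.           1.        ]] [[-2.65490167e-02  9.82735937e-01 -1.83098958e-01  4.01905193e+02]
 [-9.99106270e-01 -3.21122786e-02 -2.74856895e-02  3.44797764e+01]
 [-3.28908996e-02  1.82205599e-01  9.82710185e-01  1.13259907e+03]
 [ 0.00000000e+00  0.00000000e+00  0.00000000e+00  1.00000000e+00]] dict_keys(['img', 'depth', 'intrinsics', 'T', 'shot'])
0.1
```

View pics/scene0.png

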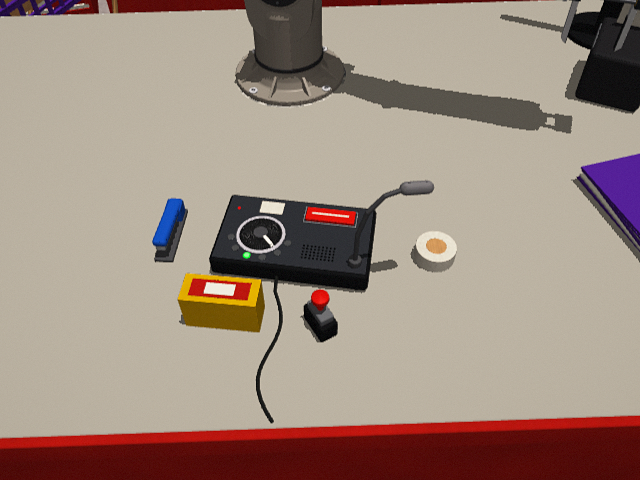

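View pics/top0.png

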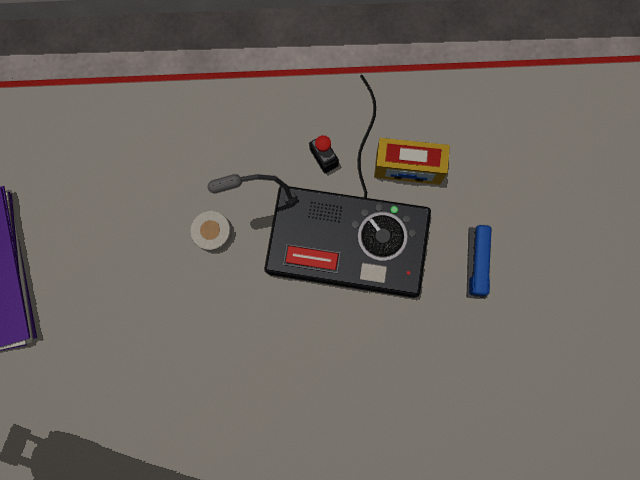

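The scene picture shows the green lamp at about (247,255), the dial at (261,233) and the talk bar at (330,215). In the top picture the lamp is at (394,210), the dial at (382,236), its pointer toward (372,220), and the bar at (312,258). Next I'll measure these positions.

```bash
cat > h.py <<'E'
import numpy as np, cv2
from scipy.optimize import least_squares
def ld(n):
    d=np.load(f"pics/{n}.npz"); return {"img":d["img"],"depth":d["depth"],"intrinsics":d["K"],"T":d["T"]}
def onplane(f,px,z):
    K=f["intrinsics"];T=f["T"]
    d=np.array([(px[0]-K[0,2])/K[0,0],-(px[1]-K[1,2])/K[1,1],-1.]);w=T[:3,:3]@d;o=T[:3,3]
    return o+w*(z-o[2])/w[2]
def proj(f,p):
    K=f["intrinsics"];T=f["T"];c=T[:3,:3].T@(np.asarray(p)-T[:3,3])
    return np.array([K[0,0]*c[0]/-c[2]+K[0,2],-K[1,1]*c[1]/-c[2]+K[1,2]])
def cent(m):
    n,l,s,c=cv2.connectedComponentsWithStats(m.astype(np.uint8));i=1+np.argmax(s[1:,4]);return c[i],s[i],l==i
E
python3 - <<'E'
from h import *
for n,(dx,dy) in (("top0",(382,236)),("scene0",(261,233))):
    f=ld(n);im=f["img"].astype(int);R,G,B=im[...,0],im[...,1],im[...,2]
    win=np.zeros(R.shape,bool);win[185:300,205:435]=1
    cg,sg,_=cent((G>R+50)&(G>B+50)&win)
    cr,sr,mr=cent((R>G+70)&(R>B+70)&win)
    # fill red hull
    h=cv2.convexHull(np.argwhere(mr)[:,::-1].astype(np.int32));M=cv2.moments(h);cr=(M['m10']/M['m00'],M['m01']/M['m00'])
    w=(R>120)&(abs(R-B)<40)&win; 
    win2=np.zeros(R.shape,bool);win2[dy-32:dy+32,dx-32:dx+32]=1
    cw,sw,mw=cent(w&win2)
    hw=cv2.convexHull(np.argwhere(mw)[:,::-1].astype(np.int32))
    e=cv2.fitEllipse(hw)
    print(n,"green",cg,sg[4],"bar",cr,sr[4],"bezel",e,sw)
    G_=onplane(f,cg,52);Bc=onplane(f,cr,58);D=onplane(f,e[0],53)
    print(" lamp",G_,"bar",Bc,"dial",D, "d lamp-dial",np.linalg.norm((G_-D)[:2]),"bar-dial",np.linalg.norm((Bc-D)[:2]),"exp",np.hypot(61,122))
    v=(Bc-D)[:2];yaw=np.arctan2(v[1],v[0])-np.arctan2(122,-61);print(" yaw",yaw%(2*np.pi))
    a=np.arctan2(*(G_-D)[1::-1])-yaw; print(" lamp angle rel console",(a+np.pi)%(2*np.pi)-np.pi, "click",(1.309-((a+np.pi)%(2*np.pi)-np.pi))/.5236)
    c=cv2.resize(f["img"][dy-50:dy+50,dx-110:dx+110],None,fx=3.6,fy=3.6,interpolation=cv2.INTER_CUBIC);cv2.imwrite(f"pics/c_{n}.png",c[:,:,::-1])
    for p in((dx,dy),(320,258)if n=="top0" else(330,215)):print(" depth",f["depth"][p[1],p[0]])
E
```

```text
top0 green [393.67857143 209.21428571] 28 bar (311.5023416819385, 257.47912848706983) 723 bezel ((382.0951843261719, 235.98593139648438), (47.7823600769043, 48.94295883178711), 108.79733276367188) [358 212  49  49 425]
 lamp [649.78898542 -78.01388859  52.        ] bar [563.07507363  76.80707757  58.        ] dial [599.73848648 -54.13425236  53.        ] d lamp-dial 55.45529254388924 bar-dial 135.97734268196916 exp 136.40014662748717
 yaw 6.092545271484838
 lamp angle rel console -0.25452915763870987 click 2.986113746445206
 depth 1089.0898
 depth 1084.9727
scene0 green [246.26086957 254.80434783] 46 bar (330.1966126656848, 215.50736377025038) 628 bezel ((260.3933410644531, 234.15086364746094), (37.44130325317383, 49.13684844970703), 82.57487487792969) [236 216  50  38 447]
 lamp [648.93552277 -76.40096978  52.        ] bar [564.54672283  78.43802726  58.        ] dial [601.41770556 -52.44656977  53.        ] d lamp-dial 53.214248391899034 bar-dial 135.9788480102331 exp 136.40014662748717
 yaw 6.094127718384614
 lamp angle rel console -0.27787585349722876 click 3.0307025467861513
 depth 1068.514
 depth 1096.3499
```

```bash
ls pics
```

```text
c_scene0.png
c_top0.png
scene0.npz
scene0.png
top0.npz
top0.png
```

View pics/c_top0.png

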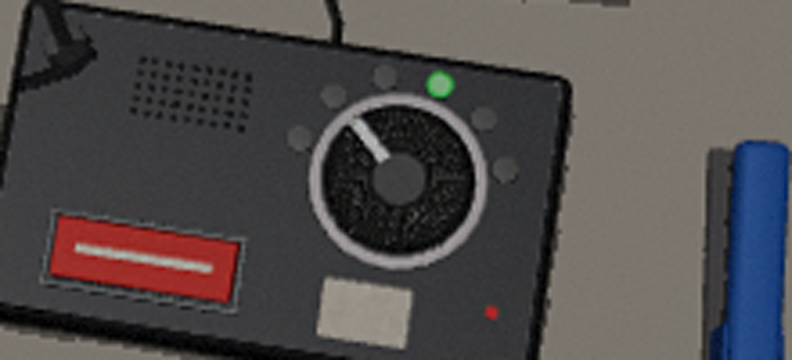

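```bash
cat >> h.py <<'E'
def pointer(f,D=(600.5,-53.3),yaw=-0.19,rng=(8,31)):
    """brightness by world angle on the knob top -> zone angle"""
    im=f["img"].max(2).astype(np.float32)
    best=[]
    for a in np.arange(-np.pi,np.pi,0.01):
        u=np.array([np.cos(a),np.sin(a)]);pts=np.array([proj(f,(D[0]+r*u[0],D[1]+r*u[1],57)) for r in np.arange(*rng,1)],np.float32)
        v=cv2.remap(im,pts[:,:1],pts[:,1:],cv2.INTER_LINEAR);best.append((v.mean(),a))
    best=np.array(best);m=best[:,0];w=np.clip(m-np.percentile(m,50)-0.5*(m.max()-np.percentile(m,50)),0,None)
    i=m.argmax();s=abs((best[:,1]-best[i,1]+np.pi)%(2*np.pi)-np.pi)<0.3
    da=(best[:,1]-best[i,1]+np.pi)%(2*np.pi)-np.pi
    a=best[i,1]+(w*da)[s].sum()/w[s].sum()
    return 1.309-((a-yaw+np.pi)%(2*np.pi)-np.pi), m.max(), np.median(m)
E
python3 - <<'E'
from h import *
print(pointer(ld("top0"),D=(599.7,-54.1)),pointer(ld("scene0"),D=(601.4,-52.4)))
E
```

```text
(np.float64(0.5561987206105001), np.float64(147.79165649414062), np.float64(38.036643981933594)) (np.float64(0.44906727567034177), np.float64(244.62542724609375), np.float64(47.15900802612305))
```

The dial is at click 1 and the green lamp at click 3, so it needs about 60° clockwise. First I shut the jaws and turn the tool, then travel.

Emit:
drive_tool --motion '[[[0, 0, 0], [0, 0, 0.068]], [[0, 0, 0], [0, 0, 0.068]], [[0, 0, 0], [0, 0, 0.068]], [[0, 0, 0], [0, 0, 0.068]], [[0, 0, 0], [0, 0, 0.068]], [[0, 0, 0], [0, 0, 0.068]], [[0, 0, 0], [0, 0, 0.068]], [[0, 0, 0], [0, 0, 0.068]], [[0, 0, 0], [0, 0, 0.068]], [[0, 0, 0], [0, 0, 0.068]]]' --jaw 1

```text
t: 0.93
position: [241.4, 630.1, 216.1]
orientation: [0.501, 0.866, -0.0, 0.0]
contact_force: [-0.6, 0.8, 0.2]
finger_gap: 0.326
```

Emit:
drive_tool --motion '[[[-20, 0, 0], [0, 0, 0]], [[-35, -1, 0], [0, 0, 0]], [[-35, -1, 0], [0, 0, 0]], [[-35, -1, 0], [0, 0, 0]], [[-35, -2, 0], [0, 0, 0]], [[-35, -2, 0], [0, 0, 0]], [[-35, -2, 0], [0, 0, 0]], [[-35, -2, 0], [0, 0, 0]], [[-35, -2, 0], [0, 0, 0]], [[-35, -2, 0], [0, 0, 0]]]'

```text
t: 1.77
position: [396.7, 331.1, 216.4]
orientation: [0.499, 0.866, -0.0, -0.0]
contact_force: [-0.2, 0.6, 0.8]
finger_gap: 0.004
```

Emit:
drive_tool --motion '[[[-35, -1, 0], [0, 0, 0]], [[-35, -1, 0], [0, 0, 0]], [[-35, -1, 0], [0, 0, 0]], [[-35, -1, 0], [0, 0, 0]], [[-35, -2, 0], [0, 0, 0]], [[-35, -2, 0], [0, 0, 0]], [[-35, -2, 0], [0, 0, 0]], [[-35, -2, 0], [0, 0, 0]], [[-30, -2, 0], [0, 0, 0]], [[-20, -2, 0], [0, 0, 0]]]'

```text
t: 2.6
position: [548.7, 36.2, 216.4]
orientation: [0.5, 0.866, -0.0, 0.0]
contact_force: [-0.5, 0.9, -0.4]
finger_gap: 0.004
```

Emit:
drive_tool --motion '[[[-12, 0, 10], [0, 0, 0]], [[-12, 0, 14], [0, 0, 0]], [[-12, 0, 14], [0, 0, 0]], [[-12, 0, 14], [0, 0, 0]], [[-12, 0, 14], [0, 0, 0]], [[-12, 0, 14], [0, 0, 0]], [[-8, 0, 14], [0, 0, 0]], [[0, 0, 12], [0, 0, 0]], [[0, 0, 8], [0, 0, 0]], [[0, 0, 0], [0, 0, 0]]]'

```text
t: 3.43
position: [586.8, -29.3, 100.8]
orientation: [0.499, 0.866, -0.001, -0.001]
contact_force: [-0.2, -0.7, -0.1]
finger_gap: 0.005
```

Run:
```python
from plant import arm, optics
import cv2, numpy as np
s=arm.read_state();print(s["t"],s["position"],s["contact_force"],s["qpos"])
for n in ("wrist","scene","top"):
    f=optics.grab_frame(n); im=f["img"]
    cv2.imwrite(f"pics/{n}1.png",im[:,:,::-1])
    np.savez(f"pics/{n}1.npz",img=f["img"],depth=f["depth"],K=f["intrinsics"],T=f["T"])
    if n=="wrist":print(f["intrinsics"],f["T"])
a=cv2.imread("pics/scene1.png")[130:330,120:440];b=cv2.imread("pics/top1.png")[140:340,230:550]
cv2.imwrite("pics/st1.png",cv2.resize(np.vstack([a,b]),None,fx=1.5,fy=1.5))
```

```text
3.4333 [586.79274503 -29.34695133 100.7774219 ] [-0.17936236 -0.73393499 -0.05501925] [-0.45921319  0.4594849   0.5140042   1.92909192 -0.29933406  0.83113897
  0.74026634]
[[371.64829954   0.         321.52223306]
 [  0.         371.64829954 244.33163754]
 [  0.           0.           1.        ]] [[ 8.65351313e-01 -4.88016388e-01 -1.14048715e-01  5.51800034e+02]
 [ 5.01155574e-01  8.41179637e-01  2.03125354e-01  2.96098530e+01]
 [-3.19304510e-03 -2.32930941e-01  9.72488037e-01  2.69042965e+02]
 [ 0.00000000e+00  0.00000000e+00  0.00000000e+00  1.00000000e+00]]
```

View pics/wrist1.png

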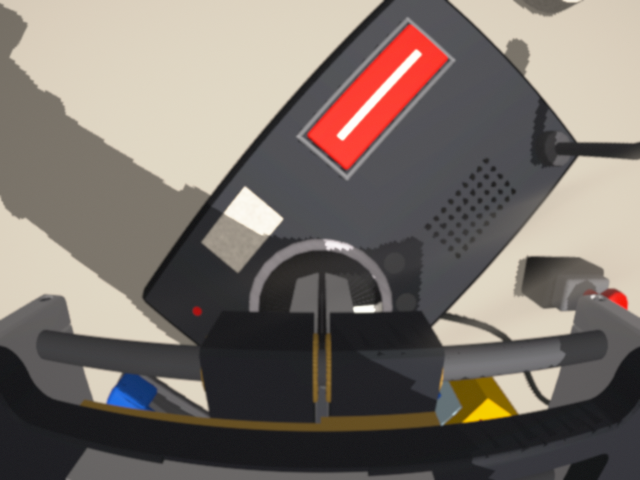

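View pics/st1.png

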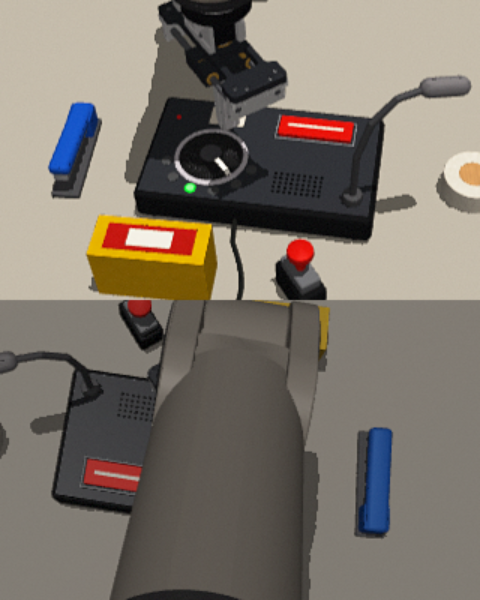

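Emit:
drive_tool --motion '[[[-2, 0, 5], [0, 0, 0]], [[-2, 0, 6], [0, 0, 0]], [[0, 0, 6], [0, 0, 0]], [[0, 0, 5], [0, 0, 0]], [[0, 0, 4], [0, 0, 0]], [[0, 0, 2], [0, 0, 0]], [[0, 0, 1], [0, 0, 0]], [[0, 0, 0.5], [0, 0, 0]], [[0, 0, 0], [0, 0, 0]], [[0, 0, 0], [0, 0, 0]]]'

```text
t: 4.42
position: [590.1, -33.4, 73.1]
orientation: [0.499, 0.866, 0.0, 0.0]
contact_force: [0.1, 0.4, 0.7]
finger_gap: 0.006
```

Emit:
drive_tool --motion '[[[0, 0, 0.4], [0, 0, 0]], [[0, 0, 0.4], [0, 0, 0]], [[0, 0, 0.4], [0, 0, 0]], [[0, 0, 0.4], [0, 0, 0]], [[0, 0, 0.4], [0, 0, 0]], [[0, 0, 0], [0, 0, 0]], [[0, 0, 0], [0, 0, 0]], [[0, 0, 0], [0, 0, 0]], [[0, 0, 0], [0, 0, 0]], [[0, 0, 0], [0, 0, 0]]]'

```text
t: 5.25
position: [590.0, -33.4, 71.0]
orientation: [0.499, 0.866, -0.0, -0.0]
contact_force: [0.7, -0.0, 0.2]
finger_gap: 0.005
```

Emit:
drive_tool --motion '[[[0, 0, 0.7], [0, 0, 0]], [[0, 0, 0.7], [0, 0, 0]], [[0, 0, 0.7], [0, 0, 0]], [[0, 0, 0.5], [0, 0, 0]], [[0, 0, 0.5], [0, 0, 0]], [[0, 0, 0.5], [0, 0, 0]], [[0, 0, 0.4], [0, 0, 0]], [[0, 0, 0], [0, 0, 0]], [[0, 0, 0], [0, 0, 0]], [[0, 0, 0], [0, 0, 0]]]'

```text
t: 6.08
position: [590.1, -33.3, 67.1]
orientation: [0.499, 0.866, 0.0, 0.0]
contact_force: [-0.6, -0.7, 4.1]
finger_gap: 0.005
```

Emit:
drive_tool --motion '[[[0, 0, 0.4], [0, 0, 0]], [[0, 0, 0.3], [0, 0, 0]], [[-0.03, 1.2, 0], [0, 0, 0.052]], [[-0.03, 1.2, 0], [0, 0, 0.052]], [[-0.03, 1.2, 0], [0, 0, 0.052]], [[-0.03, 1.2, 0], [0, 0, 0.052]], [[-0.03, 1.2, 0], [0, 0, 0.052]], [[-0.03, 1.2, 0], [0, 0, 0.052]], [[-0.03, 1.2, 0], [0, 0, 0.052]], [[0, 0, 0], [0, 0, 0]]]'

```text
t: 6.92
position: [598.5, -31.0, 66.6]
orientation: [0.649, 0.76, 0.0, 0.001]
contact_force: [0.3, -1.3, 5.8]
finger_gap: 0.006
```

```bash
cat > look.py <<'E'
import sys
from plant import arm, optics
from h import *
n,k=sys.argv[1],sys.argv[2]
s=arm.read_state();print(s["t"],s["position"].round(2),s["orientation"].round(4),s["contact_force"].round(2))
f=optics.grab_frame(n);cv2.imwrite(f"pics/{n}{k}.png",f["img"][:,:,::-1])
np.savez(f"pics/{n}{k}.npz",img=f["img"],depth=f["depth"],K=f["intrinsics"],T=f["T"])
if n=="scene":
    D=(601.4,-52.4);print("zone",pointer(f,D=D))
    cv2.imwrite(f"pics/c_{n}{k}.png",cv2.resize(f["img"][180:290,190:340,::-1],None,fx=5,fy=5,interpolation=cv2.INTER_CUBIC))
p=s["position"]-np.array([600.5,-53.3,0]);print("r,phi",np.hypot(*p[:2]),np.degrees(np.arctan2(p[1],p[0])))
E
python3 look.py scene 2
```

```text
6.9167 [598.48 -30.98  66.58] [6.494e-01 7.604e-01 1.000e-04 6.000e-04] [ 0.34 -1.31  5.81]
zone (np.float64(0.8932896344087438), np.float64(166.86940002441406), np.float64(34.78154754638672))
r,phi 22.41111230205134 95.15998975110332
```

View pics/c_scene2.png

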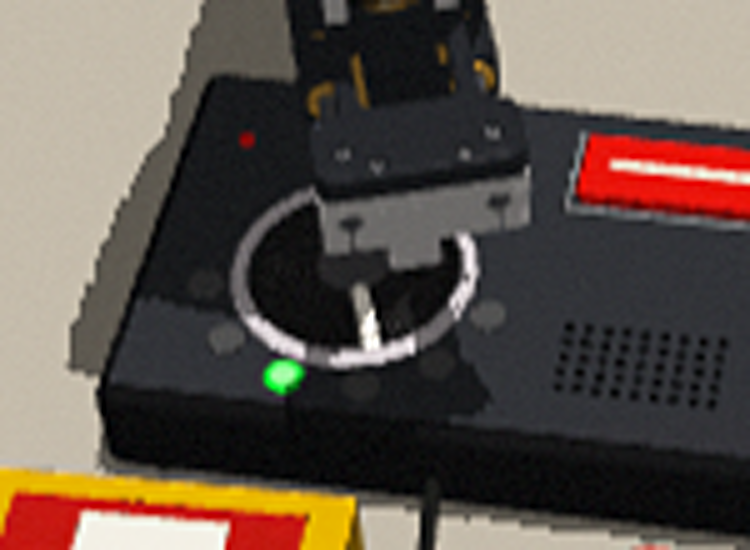

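Emit:
drive_tool --motion '[[[-0.03, 1.2, 0], [0, 0, 0.052]], [[-0.03, 1.2, 0], [0, 0, 0.052]], [[-0.03, 1.2, 0], [0, 0, 0.052]], [[-0.03, 1.2, 0], [0, 0, 0.052]], [[-0.03, 1.2, 0], [0, 0, 0.052]], [[-0.03, 1.2, 0], [0, 0, 0.052]], [[-0.03, 1.2, 0], [0, 0, 0.052]], [[-0.03, 1.2, 0], [0, 0, 0.052]], [[-0.03, 1.2, 0], [0, 0, 0.052]], [[0, 0, 0], [0, 0, 0]]]'

```text
t: 7.8
position: [608.7, -32.6, 66.5]
orientation: [0.808, 0.589, -0.0, 0.001]
contact_force: [-2.3, -4.4, 6.4]
finger_gap: 0.003
```

```bash
python3 look.py scene 3
```

```text
7.8 [608.71 -32.63  66.48] [ 8.082e-01  5.889e-01 -3.000e-04  7.000e-04] [-2.34 -4.4   6.44]
zone (np.float64(1.4116313134319276), np.float64(139.6348114013672), np.float64(73.42646026611328))
r,phi 22.237872791909698 68.33570156550006
```

View pics/c_scene3.png

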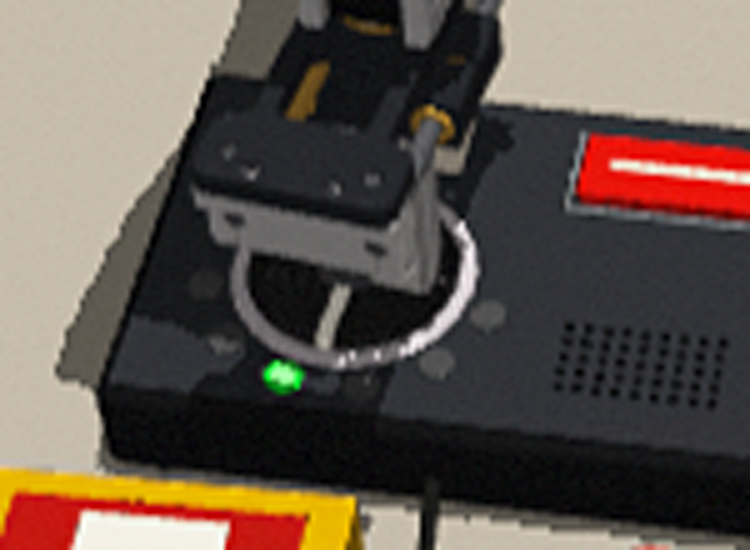

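Emit:
drive_tool --motion '[[[-0.03, 1.2, 0], [0, 0, 0.052]], [[-0.03, 1.2, 0], [0, 0, 0.052]], [[-0.03, 1.2, 0], [0, 0, 0.052]], [[0, 0, 0], [0, 0, 0]], [[0, 0, -0.5], [0, 0, 0]], [[0, 0, -1], [0, 0, 0]], [[0, 0, -2], [0, 0, 0]], [[0, 0, -8], [0, 0, 0]], [[0, 0, -12], [0, 0, 0]], [[0, 0, -12], [0, 0, 0]]]'

```text
t: 8.68
position: [611.8, -32.5, 102.9]
orientation: [0.85, 0.526, -0.0, -0.0]
contact_force: [-0.1, 0.4, 0.7]
finger_gap: 0.004
```

```bash
python3 look.py scene 4
```

```text
8.6833 [611.83 -32.54 102.89] [ 8.505e-01  5.260e-01 -1.000e-04 -1.000e-04] [-0.05  0.42  0.68]
zone (np.float64(1.6514346657421017), np.float64(144.01905822753906), np.float64(24.661344528198242))
r,phi 23.648010961019004 61.36323058014382
```

View pics/c_scene4.png

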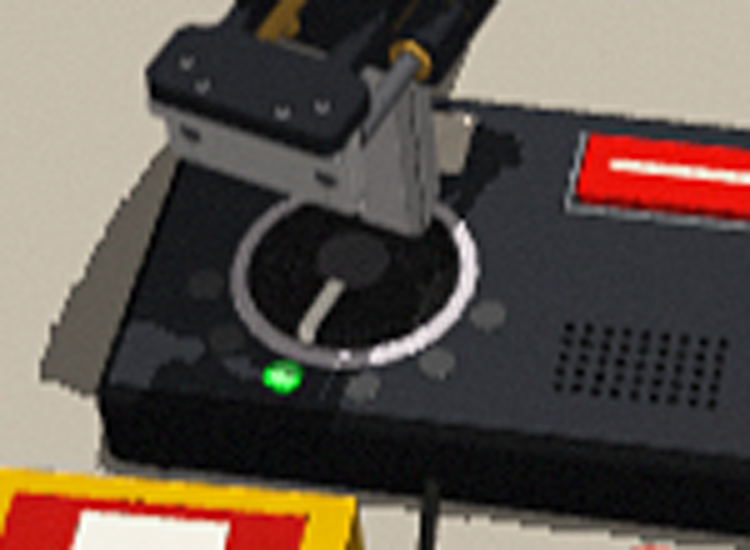

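Pointer is clicked in at the green lamp and the finger is off. Before I go to the bar, I'll check how much room the wrist leaves around the microphone.

Run:
```python
from h import *
def cloud(f):
    K=f["intrinsics"];T=f["T"];v,u=np.mgrid[:480,:640];d=f["depth"].astype(float);m=d>0
    P=np.stack([(u-K[0,2])/K[0,0]*d,-(v-K[1,2])/K[1,1]*d,-d],-1)[m];return P@T[:3,:3].T+T[:3,3]
for n in("scene1","scene4"):
    P=cloud(ld(n));tcp=np.array([586.8,-29.3,100.8]) if n=="scene1" else np.array([611.8,-32.5,102.9])
    Q=P-tcp;
    Q=Q[(np.hypot(Q[:,0],Q[:,1])<260)]
    for z0 in range(0,400,30):
        s=Q[(Q[:,2]>z0)&(Q[:,2]<z0+30)]
        if len(s)>5: print(n,z0,len(s),s.min(0).round(),s.max(0).round())
P=cloud(ld("scene0"));s=P[(P[:,2]>75)&(P[:,2]<300)&(P[:,1]>60)&(P[:,1]<260)&(P[:,0]>560)&(P[:,0]<720)]
for z0 in range(75,260,25):
    q=s[(s[:,2]>z0)&(s[:,2]<=z0+25)]
    if len(q):print("mic",z0,len(q),q.min(0).round(),q.max(0).round())
```

```text
scene1 0 180 [ -5. -13.   0.] [ 97. 151.  30.]
scene1 30 142 [ -7. -14.  30.] [ 97. 158.  60.]
scene1 60 154 [-58. -67.  60.] [ 96. 169.  90.]
scene1 90 1371 [-58. -71.  90.] [ 94. 247. 120.]
scene1 120 2032 [-68. -70. 120.] [ 93. 249. 150.]
scene1 150 231 [-14. -46. 150.] [ 38.  37. 180.]
scene1 180 550 [ -4. -45. 180.] [ 49.  48. 210.]
scene1 210 1054 [ -8. -47. 210.] [ 50.  48. 240.]
scene1 240 1024 [  2. -44. 240.] [ 49.  46. 270.]
scene1 270 1053 [  2. -47. 270.] [ 51.  53. 300.]
scene1 300 1243 [-16. -59. 300.] [ 61.  63. 330.]
scene1 330 1806 [-65. -62. 330.] [ 67.  69. 360.]
scene1 360 2647 [-63. -62. 360.] [ 67.  69. 390.]
scene1 390 1662 [  0. -58. 390.] [ 55.  60. 409.]
scene4 0 231 [ -8. -12.   0.] [ 71. 154.  30.]
scene4 30 208 [ -8. -10.  30.] [ 71. 162.  60.]
scene4 60 199 [-62. -64.  60.] [ 86. 172.  90.]
scene4 90 1537 [-64. -68.  90.] [ 93. 253. 120.]
scene4 120 2113 [-75. -67. 120.] [ 93. 256. 150.]
scene4 150 279 [-21. -34. 150.] [ 38.  47. 180.]
scene4 180 593 [  1. -46. 180.] [ 50.  48. 210.]
scene4 210 1056 [ -7. -46. 210.] [ 50.  47. 240.]
scene4 240 1069 [ -1. -44. 240.] [ 53.  46. 270.]
scene4 270 1043 [  5. -47. 270.] [ 50.  46. 300.]
scene4 300 1351 [-28. -66. 300.] [ 68.  70. 330.]
scene4 330 2087 [-55. -68. 330.] [ 73.  81. 360.]
scene4 360 3123 [-58. -68. 360.] [ 72.  83. 390.]
scene4 390 2478 [-24. -63. 390.] [ 60.  69. 416.]
mic 75 42 [676. 113.  77.] [681. 121.  99.]
mic 100 45 [676. 113. 100.] [682. 121. 125.]
mic 125 56 [675. 114. 125.] [684. 126. 149.]
mic 150 59 [674. 119. 151.] [684. 133. 174.]
mic 175 83 [675. 125. 175.] [683. 151. 200.]
mic 200 364 [653. 140. 200.] [680. 235. 225.]
mic 225 230 [653. 181. 225.] [677. 231. 233.]
```

Emit:
drive_tool --motion '[[[6, -8, 0], [0, 0, 0]], [[9, -13, 0], [0, 0, 0]], [[12, -17, 0], [0, 0, 0]], [[12, -17, 0], [0, 0, 0]], [[12, -17, 0], [0, 0, 0]], [[8, -11, 0], [0, 0, 0]], [[4, -5, 0], [0, 0, -0.06]], [[0, 0, 6], [0, 0, -0.07]], [[0, 0, 8], [0, 0, -0.07]], [[0, 0, 6], [0, 0, -0.07]]]'

```text
t: 9.57
position: [560.6, 64.3, 81.4]
orientation: [0.77, 0.638, 0.0, -0.0]
contact_force: [-0.2, -0.1, -0.4]
finger_gap: 0.006
```

```bash
python3 look.py scene 5; python3 look.py wrist 5
python3 - <<'E'
import cv2,numpy as np
a=cv2.imread("pics/scene5.png")[100:330,120:460]
b=cv2.imread("pics/wrist5.png")
cv2.imwrite("pics/v5.png",np.hstack([cv2.resize(a,(440,298)),cv2.resize(b,(358,298),interpolation=cv2.INTER_AREA)]))
E
```

```text
9.5667 [560.6   64.31  81.36] [ 7.704e-01  6.375e-01  0.000e+00 -3.000e-04] [-0.22 -0.12 -0.37]
zone (np.float64(1.6542644159365076), np.float64(244.447265625), np.float64(49.810760498046875))
r,phi 124.19361862489559 108.74138436151804
9.6167 [560.16  64.02  80.55] [ 7.688e-01  6.395e-01 -5.000e-04 -4.000e-04] [-0.46 -0.36 -0.59]
r,phi 124.05853993777322 108.97671943717289
```

View pics/v5.png

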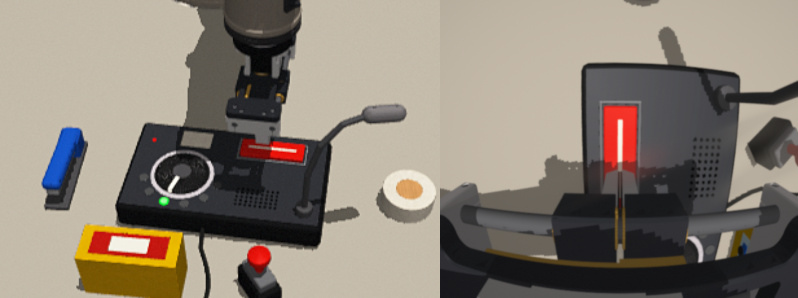

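View pics/c_scene5.png

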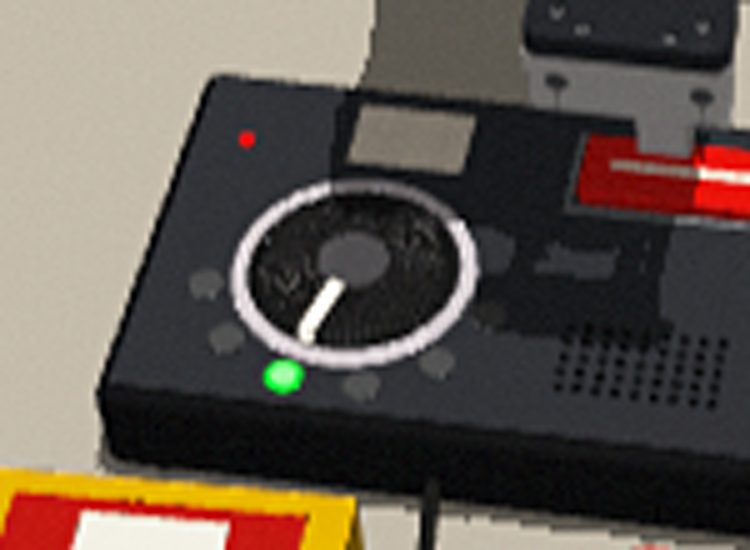

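Pointer lines up with the green lamp, and the fingers are above the bar. Pressing now.

Emit:
drive_tool --motion '[[[0, 0, 2], [0, 0, 0]], [[0, 0, 3], [0, 0, 0]], [[0, 0, 3], [0, 0, 0]], [[0, 0, 2], [0, 0, 0]], [[0, 0, 1], [0, 0, 0]], [[0, 0, 1], [0, 0, 0]], [[0, 0, 1], [0, 0, 0]], [[0, 0, 1], [0, 0, 0]], [[0, 0, 1], [0, 0, 0]], [[0, 0, 0], [0, 0, 0]]]'

```text
t: 10.5
position: [561.3, 63.0, 66.7]
orientation: [0.772, 0.636, 0.0, 0.0]
contact_force: [-1.1, 0.2, 2.9]
finger_gap: 0.005
```

Emit:
drive_tool --motion '[[[0, 0, 0.6], [0, 0, 0]], [[0, 0, 0.6], [0, 0, 0]], [[0, 0, 0.6], [0, 0, 0]], [[0, 0, 0.6], [0, 0, 0]], [[0, 0, 0.6], [0, 0, 0]], [[0, 0, 0.4], [0, 0, 0]], [[0, 0, 0.4], [0, 0, 0]], [[0, 0, 0], [0, 0, 0]], [[0, 0, 0], [0, 0, 0]], [[0, 0, 0], [0, 0, 0]]]'

```text
t: 11.33
position: [561.4, 63.0, 63.9]
orientation: [0.772, 0.636, 0.0, -0.0]
contact_force: [-8.1, -0.5, 25.2]
finger_gap: 0.002
```

Emit:
drive_tool --motion '[[[0, 0, -0.2], [0, 0, 0]], [[0, 0, -0.2], [0, 0, 0]], [[0, 0, 0], [0, 0, 0]], [[0, 0, 0], [0, 0, 0]], [[0, 0, 0], [0, 0, 0]], [[0, 0, 0], [0, 0, 0]], [[0, 0, 0], [0, 0, 0]], [[0, 0, 0], [0, 0, 0]], [[0, 0, 0], [0, 0, 0]], [[0, 0, 0], [0, 0, 0]]]'

```text
t: 12.17
position: [561.4, 62.9, 64.0]
orientation: [0.772, 0.636, 0.0, -0.0]
contact_force: [-6.0, -0.3, 18.5]
finger_gap: 0.008
```

```bash
python3 look.py scene 6; python3 look.py wrist 6
python3 - <<'E'
import cv2,numpy as np
a=cv2.imread("pics/scene6.png")[130:330,120:460]
cv2.imwrite("pics/v6.png",cv2.resize(a,(780,459)))
d=cv2.absdiff(cv2.imread("pics/scene0.png"),cv2.imread("pics/scene6.png")).max(2)
for n,(x0,y0,x1,y1) in dict(stapler=(150,195,190,265),toy=(175,270,268,335),stamp=(300,285,342,345),roll=(410,228,460,274),head=(385,175,440,200)).items(): print(n,(d[y0:y1,x0:x1]>60).sum())
E
```

```text
12.1667 [561.36  62.95  63.99] [ 7.720e-01  6.356e-01  2.000e-04 -2.000e-04] [-6.03 -0.28 18.51]
zone (np.float64(1.654365019025408), np.float64(244.4557647705078), np.float64(49.66618728637695))
r,phi 122.65694613516666 108.60695430722126
12.2167 [561.38  62.96  63.99] [ 7.720e-01  6.356e-01  2.000e-04 -2.000e-04] [-6.7   0.05 19.21]
r,phi 122.6663902024512 108.59726114561634
stapler 0
toy 0
stamp 0
roll 0
head 0
```

View pics/v6.png

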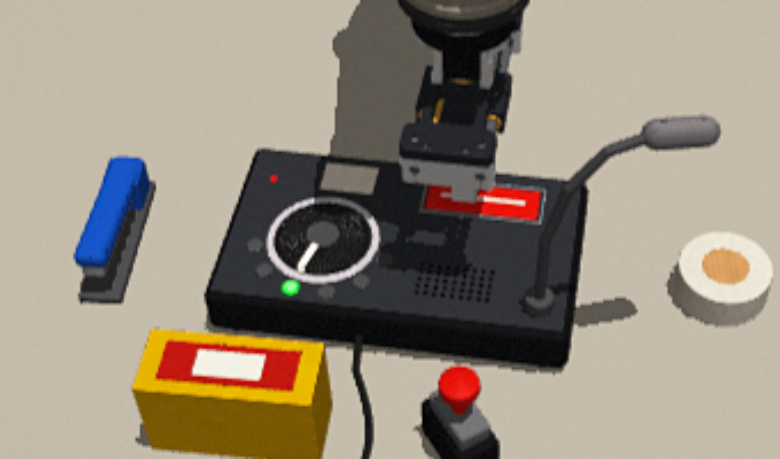

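The bar is bottomed: the fingertips are at 53 mm under about 19 N. The pointer is at the green lamp and nothing else has moved.

```bash
python3 -c "
from plant import ticket
print(ticket.close_job())"
```

```text
the job is handed in; nothing more can be done
None
```

I turned the zone dial two clicks clockwise to the green lamp, took the finger off, then pressed the talk bar. The arm was still holding the bar down when I handed the job in at about 12.2 s.

- **Dial:** the last pictures show the white pointer lined up with the green lamp, and it did not move while the bar was pressed. My scene-camera angle estimate read 1.65 rad against the click's 1.571. That camera misread the starting click by about the same amount (0.45 against 0.524), so I put the difference down to measurement error.
- **Talk bar:** the fingertips are at 53 mm, which is the fully pressed height, with about 19 N on the bar. The push peaked at about 25 N before I eased it off slightly.
- **Other things on the counter:** comparing the first and last scene pictures showed no change at the stapler, toy box, stamp, label roll or microphone head.

No check failed. The pointer angle was the only reading that disagreed.

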